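# Set and clamp the extending plate rack, holding its sprung leg

## Robot

A 6-joint arm with a two-finger parallel gripper is mounted at the origin on the work surface. World frame = base frame: x ahead of the robot, y to its left, z up, the work surface at z = 0. Lengths are in m, angles in rad, forces in N, time in s.
With the tool pointing down it reaches from about 0.35 to 1 m from the base axis. Payload 7.1 kg.
Tool frame: the origin (TCP) lies midway between the tips of the shut fingers; the grasp point (between the pads) lies bot.hold_point_z behind it (bot.hold_point_z is the distance from the TCP to the grasp point, in m); z points along the fingers, y is the direction in which the jaws open and shut (so a half turn about z gives the same grasp; the last joint's range is limited). The gripper opens to 85 mm and grips with 20 to 120 N. Pads are 22 mm wide; open, the fingers measure 114 mm over their backs; the gripper's body (76 mm by 85 mm) begins 54 mm behind the grasp point. The pads swing forward as they close: fully open they stand 13 mm farther back than shut.
Start: joints at [-1.243, 0.423, 1.63, -0, 1.089, -0.019], TCP at [0.212, -0.588, 0.231] pointing down, gripper open.
Joint ranges: [-3, 3], [-0.9, 2.11], [0.09, 2.58], [-1.31, 4.45], [0.11, 2.69], [-2.54, 2.54]. Speed limits (rad/s): [2.39, 2.39, 3.01, 3.14, 3.14, 3.14].

## Interface

Orientations are given as a unit quaternion [w, x, y, z].
In Python, from cell import bot gives the robot as it stands. The module is installed in compiled form; this text tells all that it offers.
- The arm moves only by the tool drive_tool, never from a script. Its argument "motion" is a list of rows, each an object with "dp": the shift along the world's x, y, z normalised to -1 to 1, where 1 is 0.02 m, a list of three; "dr": the turn, a rotation vector about the world's x, y, z normalised to -1 to 1, where 1 is 0.12 rad, a list of three; "grip": the finger opening in mm, from 0 to 85.4. In form: [{"dp": [tx, ty, tz], "dr": [ax, ay, az], "grip": grip}, ...]. A call has 1 to 5 rows; each row shifts and turns the commanded pose from where the row before left it; what a row does not reach is not made up. A row lasts 1/12 s, in which the tool goes at most 41.7 mm and 7.16 degrees, less where a joint would pass 70% of its speed; a pose out of reach is approached as far as the arm can. A call with a number of a shift or a turn outside -1 to 1 is refused whole. A call with a gripper value outside its range is refused whole. The fingers move at their own pace and stop on an object; "squeeze" is the grip in N (left out, the last holds). Time passes only in rows, so rows that do not move let the fingers close. It gives the time, the measured TCP pose, the force and the opening at its end, in the units of the state.
- bot.read_state(): the state, without advancing time (a new reading comes with each control period).
- bot.get_image(name): name is "side" or "top" or "wrist"; returns a dict with "frame" (480x640x3 uint8, blue, green, red), "range_z" (480x640 float32, m along the optical axis (not along the pixel's ray), 0 where there is no reading), "mtx" (3x3 intrinsics, pixels), "dist" ([k1, k2, p1, p2, k3] as OpenCV has them; the pictures are not rectified), "pose" (4x4, takes a point from camera to world coordinates). Camera axes: x right, y down, z forward; pixel columns grow to the right and rows downward; lengths in m; the calibration is good to about 2 mm. A picture is of the moment at which its call begins.
- bot.sign_off(): hands the job in, once; it reports no verdict.
Trained networks look in the newest picture that a camera, given by its name, has taken for a name from the list of things; names that differ only in an ending like _2 or _b are one class to them, and where a whole thing is asked for, a point or a joint stands for the part that bears it (a point fixed in the world has none). Each returns a list of dicts, best first, with "confidence" (0 to 1); they miss things now and then, are a little off and sometimes report something else, mostly with a low value. They report only what shows in the picture. A call takes as long as a camera call.
- bot.masks_of(camera, name): "pixels" (480x640 bool, what is visible of it) and "bbox" ([left, top, right, bottom] in pixels, round what is visible of it).
The state is a dict: "clock": time; "joint_pos": joint angles; "qvel": joint speeds; "joint_torque": joint torques, N m; "position": TCP position; "tool_rot": TCP orientation; "force": force on the tool from outside, world axes, zero at the start; "torque": the same for the moment, N m; "opening": finger opening in m.
Only numpy, scipy, OpenCV 4.12 (cv2) and the standard library are available. Lean on these libraries where they do the work, as an engineer would, in place of code of your own. Each camera call takes 0.05 s, during which the arm holds its last target.

## Task

Set the plate rack to the plate's length: take hold of the crossbar of its sprung sliding leg and, with the cam lever still open, pull it out until the bar stands over the length-mark clip beside the rail, and pause there a second. Keep holding the bar at the mark while you swing the cam lever along the bar fully closed, by sliding the same fingers along the bar against it. Finish still holding the leg at the mark with the lever closed, do not let go, and leave the plate, canister and egg mould where they are.

Things in the scene. Friction and masses are not known exactly. Their poses are not given: they have to be found in the camera images.
- rack: plate rack, fixed: steel rail along its x, 50 mm wide, 24 mm high, on 8 mm high cross feet near the rail's ends (150 mm wide). Origin on the counter under the rail's centre line, 30 mm robot-side of the leg's home place; x points along the rail away from the robot. A fixed fence, 150 mm wide and 50 mm high, stands at x = 150 mm.
- leg: sprung sliding leg: upright steel crossbar 160 mm (its y) x 10 mm (its x) x 48 mm high on a black foot on the rail. Origin at the bar's centre, 52 mm above the counter (bar top 76, bottom 28). Axes as the rack's. Pulled out it moves to -x, up to 110 mm; a spring always pulls it back (3.6 N home, 7 N out), also with the lever closed. Bar free for taking from above 30 to 80 mm to -y.
- clip: length mark, fixed: small dark steel clip beside the rail, 10 mm along the rail, 26 mm wide, 28 mm high. Origin on the counter on the rail's centre line, axes as the rack's; the clip itself is centred at y = +38 mm. The leg is at the mark when the bar's centre has the clip's place along the rail (x = 0 here): 40 to 95 mm out from home.
- lever (a joint): cam lever angle, rad: 0 open (leaning 0.6 rad from upright towards the leg's -y), 0.6 upright, 1.2 fully closed at its stop (leaning 0.6 rad towards +y). Starts at 0 to 0.2. Stays where it is left (friction 0.05 N m).
- lever_top (a point): middle of the lever's top pin (radius 5 mm). The lever is a black yoke astride the bar: two arms 8 mm wide, 7.5 to 13.5 mm from the bar's mid-plane, pin above the bar. Pivot 20 mm to +y of the bar's centre, 34 mm above the counter, axis along the rail, 60 mm below the pin. Fingers around the bar, tips about 52 mm above the counter, slid to +y push it shut and end about beside the pivot.
- plate: white ceramic plate, radius 95 mm, 20 mm high, lying loose on the counter; origin under its centre
- canister: stainless canister with lid, radius 45 mm, 130 mm high, standing loose; origin under its centre
- mould: grey silicone egg mould, 150 x 105 mm, 33 mm high with six domes, lying loose; origin under its centre

How it is judged:
By the outcome, as a careful person would: the job done as asked, in the order asked, and still so for the second after the job is handed in, while the arm keeps its last pose, push and grip.
It also fails if it takes over 48 s, if anything falls off the work surface, if the arm or the gripper's body presses on something with over 40 N, if the wrist force passes 120 N, or if a joint passes its speed limit or range.

## Working session

There is one attempt and no reset: what is moved stays moved. The work goes in short steps, Python scripts to look and compute and a tool call to move; the robot and the scene stay as the last step left them, time stands still between calls to the robot, and variables do not carry over. Pictures are saved under pics/ and viewed, and the job is handed in when it is done.

Besides the shell and the picture viewer there is one more tool, called after ">>>" by a JSON object that holds its "op" and its "data". drive_tool: Moves the arm, as the interface text tells. Scaled input: -1 to 1 covers 0.02 m each way for a shift and 0.12 rad each way for a turn. Its arguments: {"type":"object","properties":{"motion":{"type":"array"},"squeeze":{"type":"number"}},"required":["motion"]}

```bash
mkdir -p pics
cat > h.py <<'E'
import numpy as np, cv2
from cell import bot
def pts(im,mask):
    v,u=np.nonzero(mask&(im["range_z"]>0)); z=im["range_z"][v,u]
    p=cv2.undistortPoints(np.stack([u,v],1).astype(np.float64)[:,None],im["mtx"],np.array(im["dist"],float))[:,0]
    c=np.c_[p*z[:,None],z]; T=im["pose"]
    return c@T[:3,:3].T+T[:3,3]
E
python3 - <<'E'
from h import *
print(bot.read_state(),bot.hold_point_z)
for c in ["top","side"]:
    im=bot.get_image(c); cv2.imwrite(f"pics/{c}0.png",im["frame"])
    np.savez(f"{c}0.npz",**{k:np.array(im[k]) for k in im})
    for n in ["rack","leg","clip","lever","plate","canister","mould"]:
        r=bot.masks_of(c,n)
        for d in r[:2]:
            P=pts(im,np.array(d["pixels"]))
            if len(P): print(c,n,round(d["confidence"],2),d["bbox"],len(P),np.median(P,0).round(3),np.percentile(P,3,axis=0).round(3),np.percentile(P,97,axis=0).round(3))
E
```

```text
{'clock': 0.0, 'joint_pos': array([-1.24302098e+00,  4.23817839e-01,  1.63069284e+00,  5.51701163e-06,
        1.08858165e+00, -1.90216791e-02]), 'qvel': array([-7.94427297e-04,  1.37209337e-03, -9.40474483e-04,  1.37588499e-03,
       -9.80529811e-04,  8.98018167e-05]), 'joint_torque': array([ 2.84775291e-03, -5.57376051e+01, -2.81741631e+01,  1.45209412e-05,
        7.51260290e-03, -8.60331710e-06]), 'position': array([ 0.21226831, -0.58727485,  0.23055893]), 'tool_rot': array([-7.41297005e-04,  9.85004052e-01,  1.72529579e-01, -1.12884551e-04]), 'force': array([0.78249619, 0.65993446, 0.46176247]), 'torque': array([ 0.00881232, -0.03276707, -0.04818707]), 'opening': 0.08550894673719128} 0.0187
top rack 0.8 [242.2, 142.4, 335.3, 284.0] 4450 [0.637 0.036 0.025] [ 0.48  -0.046  0.003] [0.778 0.11  0.077]
top leg 0.86 [254.2, 184.8, 325.7, 211.9] 908 [0.645 0.03  0.064] [ 0.629 -0.04   0.001] [0.671 0.101 0.091]
top clip 0.42 [265.5, 228.4, 274.2, 228.8] 45 [0.592 0.083 0.024] [0.588 0.074 0.016] [0.598 0.093 0.031]
top lever 0.55 [278.4, 193.2, 296.7, 204.9] 101 [0.644 0.03  0.082] [
[... 822 characters left out ...]
9 0.093]
side lever 0.21 [267.7, 133.6, 334.6, 173.8] 2040 [ 0.656 -0.37   0.01 ] [ 0.574 -0.442  0.003] [ 0.734 -0.286  0.019]
side plate 0.77 [267.2, 131.0, 334.6, 173.0] 2033 [ 0.655 -0.369  0.01 ] [ 0.575 -0.442  0.003] [ 0.734 -0.284  0.019]
side plate 0.36 [207.6, 211.7, 355.5, 312.8] 4493 [0.638 0.044 0.024] [ 0.48  -0.043  0.006] [0.778 0.114 0.077]
side canister 0.66 [247.2, 361.7, 299.6, 433.3] 3273 [0.565 0.375 0.128] [0.53  0.327 0.019] [0.605 0.4   0.131]
side mould 0.85 [355.9, 142.3, 411.0, 175.1] 1419 [ 0.412 -0.339  0.013] [ 0.341 -0.411 -0.   ] [ 0.483 -0.306  0.032]
side mould 0.62 [265.3, 230.1, 279.8, 265.2] 200 [0.643 0.034 0.074] [0.635 0.02  0.031] [0.664 0.06  0.093]
```

Run:
```python
from h import *
a=cv2.imread("pics/top0.png")[130:300,220:350]; b=cv2.imread("pics/side0.png")[190:330,190:370]
cv2.imwrite("pics/c0.png",np.hstack([cv2.resize(a,(390,510),interpolation=cv2.INTER_CUBIC),cv2.resize(b,(400,510),interpolation=cv2.INTER_CUBIC)]))
for c in ["top","side"]:
    im=dict(np.load(f"{c}0.npz"))
    P=pts(im,np.ones((480,640),bool))
    s=(P[:,0]>.6)&(P[:,0]<.7)&(abs(P[:,1]-.03)<.15)&(P[:,2]>.070)&(P[:,2]<.079); Q=P[s]
    vx=cv2.fitLine(Q[:,:2].astype(np.float32),cv2.DIST_HUBER,0,.01,.01).ravel()
    print(c,"bar top",len(Q),Q.mean(0).round(4),vx.round(4),Q.min(0).round(4),Q.max(0).round(4))
    s=(P[:,0]>.44)&(P[:,0]<.82)&(abs(P[:,1]-.035)<.06)&(P[:,2]>.029)&(P[:,2]<.035);Q=P[s]
    for x in np.arange(.46,.82,.02):
        R=Q[(abs(Q[:,0]-x)<.01)]
        if len(R)>3: print(round(x,2),len(R),np.percentile(R[:,1],[2,98]).round(4),end=' ; ')
    s=(P[:,2]>.083)&(abs(P[:,0]-.645)<.05)&(abs(P[:,1]-.035)<.09)
    print("lev",P[s].round(4)[:40].tolist())
    s=(P[:,2]>.012)&(abs(P[:,0]-.59)<.03)&(P[:,1]>.068)&(P[:,1]<.12)
    print("clip",P[s].mean(0).round(4),np.percentile(P[s],[3,97],axis=0).round(4), s.sum())
    s=(P[:,2]>.035)&(P[:,2]<.06)&(abs(P[:,0]-.78)<.06)&(abs(P[:,1]-.035)<.12);Q=P[s]
    print("fence",cv2.fitLine(Q[:,:2].astype(np.float32),cv2.DIST_HUBER,0,.01,.01).ravel().round(4),Q.min(0).round(3),Q.max(0).round(3))
```

```text
top bar top 315 [0.6503 0.0309 0.0751] [0.2445 0.9696 0.6484 0.0242] [ 0.6272 -0.0457  0.0702] [0.6731 0.1082 0.079 ]
0.6 7 [0.0352 0.0937] ; 0.62 13 [0.0125 0.0547] ; 0.64 65 [-0.0218  0.0557] ; 0.66 20 [0.0054 0.0875] ; 0.68 8 [-0.0007  0.0468] ; 0.7 7 [-0.0024  0.0397] ; 0.74 5 [-0.0073  0.0323] ; 0.76 24 [-0.0229  0.0374] ; 0.78 16 [-0.0004  0.0739] ; lev [[0.663, 0.0255, 0.0887], [0.6627, 0.0233, 0.0898], [0.6618, 0.0211, 0.0937], [0.6619, 0.0189, 0.0931], [0.6611, 0.0255, 0.0872], [0.6595, 0.0232, 0.0937], [0.6605, 0.0211, 0.0899], [0.6588, 0.0188, 0.0965], [0.6605, 0.0167, 0.0901], [0.6591, 0.0277, 0.0859], [0.6582, 0.0255, 0.0897], [0.6573, 0.0232, 0.0936], [0.6582, 0.0211, 0.0901], [0.6583, 0.0189, 0.0896], [0.659, 0.0167, 0.0871], [0.6574, 0.0277, 0.0835], [0.6562, 0.0254, 0.0887], [0.6537, 0.0231, 0.0987], [0.6555, 0.021, 0.0919], [0.6564, 0.0189, 0.0882], [0.655, 0.0277, 0.0843], [0.6541, 0.0254, 0.0881], [0.6539, 0.0232, 0.0891], [0.6533, 0.021, 0.0917], [0.6537, 0.0188, 0.0902], [0.6509, 0.0275, 0.0917], [0.6501, 0.0253, 0.0952], [0.6509, 0.0231, 0.0921], [0.6504, 0.020
[... 1195 characters left out ...]
.0915], [0.64, 0.0233, 0.0917], [0.662, 0.025, 0.0869], [0.659, 0.0273, 0.09], [0.6572, 0.0259, 0.0887], [0.6551, 0.0257, 0.0888], [0.6521, 0.0281, 0.0919], [0.6506, 0.0258, 0.0896], [0.6484, 0.0258, 0.0899], [0.6464, 0.025, 0.0894], [0.6433, 0.0275, 0.0927], [0.6413, 0.0269, 0.0924], [0.639, 0.0274, 0.0932], [0.637, 0.0267, 0.0927], [0.635, 0.0257, 0.0919], [0.6619, 0.0264, 0.0852], [0.6593, 0.0275, 0.0868], [0.6571, 0.0274, 0.0871], [0.6548, 0.0275, 0.0875], [0.6529, 0.0266, 0.0869], [0.65, 0.0285, 0.0895], [0.6471, 0.0306, 0.0924]]
clip [0.5843 0.0792 0.0215] [[0.5611 0.0685 0.0127]
 [0.6027 0.0978 0.028 ]] 167
fence [0.2319 0.9727 0.7633 0.005 ] [ 0.743 -0.069  0.035] [0.789 0.077 0.053]
```

View pics/c0.png

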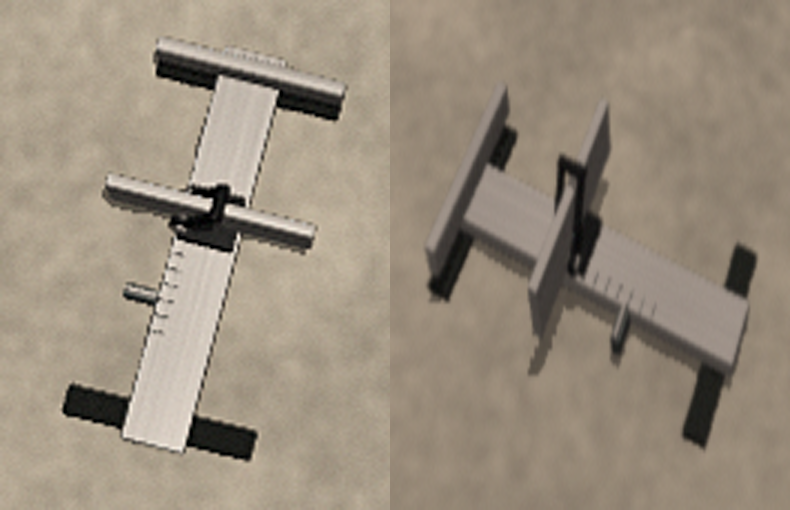

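>>> {"op": "drive_tool", "data": {"motion": [{"dp": [0.6,0.98,0.2],"dr": [0,0,0.8],"grip": 50},{"dp": [0.6,0.98,0.2],"dr": [0,0,0.8],"grip": 50},{"dp": [0.6,0.98,0.2],"dr": [0,0,0.8],"grip": 50},{"dp": [0.6,0.98,0.2],"dr": [0,0,0.8],"grip": 50},{"dp": [0.6,0.98,0.2],"dr": [0,0,0.8],"grip": 50}], "squeeze": 20}}

```text
clock: 1.22
position: [0.2728, -0.4888, 0.2515]
tool_rot: [0.0, 0.915, 0.404, 0.0]
force: [-0.8, -0.1, -0.7]
opening: 0.05
```

>>> {"op": "drive_tool", "data": {"motion": [{"dp": [0.6,0.98,0],"dr": [0,0,0.8],"grip": 50},{"dp": [0.6,0.98,0],"dr": [0,0,0.8],"grip": 50},{"dp": [0.6,0.98,0],"dr": [0,0,0.8],"grip": 50},{"dp": [0.6,0.98,0],"dr": [0,0,0.8],"grip": 50},{"dp": [0.6,0.98,0],"dr": [0,0,0.8],"grip": 50}]}}

```text
clock: 1.63
position: [0.3329, -0.3908, 0.2515]
tool_rot: [0.0, 0.793, 0.61, 0.0]
force: [0.4, 0.6, 0.2]
opening: 0.0499
```

>>> {"op": "drive_tool", "data": {"motion": [{"dp": [0.6,0.98,0],"dr": [0,0,0],"grip": 50},{"dp": [0.6,0.98,0],"dr": [0,0,0],"grip": 50},{"dp": [0.6,0.98,0],"dr": [0,0,0],"grip": 50},{"dp": [0.6,0.98,0],"dr": [0,0,0],"grip": 50},{"dp": [0.6,0.98,0],"dr": [0,0,0],"grip": 50}]}}

```text
clock: 2.05
position: [0.3929, -0.2928, 0.2515]
tool_rot: [0.0, 0.794, 0.608, 0.0]
force: [-0.4, -0.6, -0.5]
opening: 0.05
```

>>> {"op": "drive_tool", "data": {"motion": [{"dp": [0.6,0.98,0],"dr": [0,0,0],"grip": 50},{"dp": [0.6,0.98,0],"dr": [0,0,0],"grip": 50},{"dp": [0.6,0.98,0],"dr": [0,0,0],"grip": 50},{"dp": [0.6,0.98,0],"dr": [0,0,0],"grip": 50},{"dp": [0.6,0.98,0],"dr": [0,0,0],"grip": 50}]}}

```text
clock: 2.47
position: [0.453, -0.1947, 0.2515]
tool_rot: [0.0, 0.794, 0.608, 0.0]
force: [-0.5, -0.4, -0.7]
opening: 0.05
```

>>> {"op": "drive_tool", "data": {"motion": [{"dp": [0.6,0.98,0],"dr": [0,0,0],"grip": 50},{"dp": [0.6,0.98,0],"dr": [0,0,0],"grip": 50},{"dp": [0.6,0.98,0],"dr": [0,0,0],"grip": 50},{"dp": [0.6,0.98,0],"dr": [0,0,0],"grip": 50},{"dp": [0.6,0.98,0],"dr": [0,0,0],"grip": 50}]}}

```text
clock: 2.88
position: [0.513, -0.0967, 0.2515]
tool_rot: [0.0, 0.794, 0.608, 0.0]
force: [0.8, -0.1, -0.2]
opening: 0.0499
```

>>> {"op": "drive_tool", "data": {"motion": [{"dp": [0.6,0.8,0],"dr": [0,0,0],"grip": 50},{"dp": [0.6,0.8,0],"dr": [0,0,0],"grip": 50},{"dp": [0.6,0.8,0],"dr": [0,0,0],"grip": 50},{"dp": [0.6,0.8,0],"dr": [0,0,0],"grip": 50},{"dp": [0,0,0],"dr": [0,0,0],"grip": 50}]}}

```text
clock: 3.3
position: [0.5624, -0.0315, 0.2515]
tool_rot: [0.0, 0.793, 0.609, 0.001]
force: [-0.5, -0.3, 0.7]
opening: 0.0501
```

```bash
cat > yaw.py <<'E'
from h import *
from scipy.spatial.transform import Rotation as R
def st():
    s=bot.read_state(); q=s["tool_rot"]; M=R.from_quat([q[1],q[2],q[3],q[0]]).as_matrix()
    print("t",round(s["clock"],2),"p",s["position"].round(4),"yawY",round(np.arctan2(M[1,1],M[0,1]),4),"z",M[:,2].round(4),"F",s["force"].round(1),"op",round(s["opening"],4))
    return s,M
E
python3 - <<'E'
from yaw import *
st(); im=bot.get_image("wrist"); cv2.imwrite("pics/w1.png",im["frame"]); np.savez("w1.npz",**{k:np.array(im[k]) for k in im}); print(im["pose"].round(3))
E
```

```text
t 3.3 p [ 0.5624 -0.0315  0.2515] yawY -0.262 z [ 1.8e-03  7.0e-04 -1.0e+00] F [-0.5 -0.3  0.7] op 0.0501
[[ 0.966 -0.249 -0.072  0.58 ]
 [-0.259 -0.927 -0.269  0.038]
 [ 0.     0.279 -0.96   0.394]
 [ 0.     0.     0.     1.   ]]
```

View pics/w1.png

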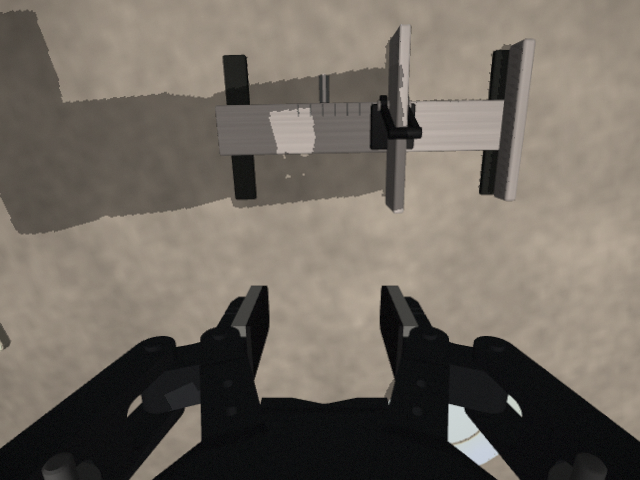

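Run:
```python
from h import *
im=dict(np.load("w1.npz"))
f=im["frame"]; c=np.vstack([cv2.resize(f[60:115,290:420],None,fx=6,fy=6,interpolation=cv2.INTER_CUBIC)]); cv2.imwrite("pics/w1c.png",c)
P=pts(im,np.ones((480,640),bool))
s=(P[:,0]>.6)&(P[:,0]<.7)&(abs(P[:,1]-.03)<.15)&(P[:,2]>.072)&(P[:,2]<.080); Q=P[s]
v=cv2.fitLine(Q[:,:2].astype(np.float32),cv2.DIST_HUBER,0,.001,.001).ravel(); print("bar",len(Q),v,Q.min(0),Q.max(0), (Q.min(0)+Q.max(0))/2)
yaw=-np.arctan2(v[0],v[1]); print("yaw",yaw)
ex=np.array([np.cos(yaw),np.sin(yaw)]); ey=np.array([-ex[1],ex[0]])
C=(Q.min(0)+Q.max(0))[:2]/2
q=(Q[:,:2]-C)@np.c_[ex,ey]; print("bar in rack",np.percentile(q,[0,2,50,98,100],axis=0).round(4))
r=(P[:,:2]-C)@np.c_[ex,ey]
s=(r[:,0]<-.03)&(r[:,0]>-.1)&(r[:,1]>.028)&(r[:,1]<.06)&(P[:,2]>.015)
print("clip",s.sum(),np.c_[r[s],P[s,2]].round(4)[::8]); print(np.percentile(np.c_[r[s],P[s,2]],[2,50,98],axis=0).round(4))
s=(P[:,2]>.028)&(P[:,2]<.036)&(r[:,0]<-.03)&(r[:,0]>-.17)&(abs(r[:,1])<.04)
print("rail y",np.percentile(r[s,1],[1,50,99]),s.sum())
s=(P[:,2]>.08)&(abs(r[:,0])<.03)&(abs(r[:,1])<.06)
print("pin",np.percentile(np.c_[r[s],P[s,2]],[2,50,98],axis=0).round(4),s.sum())
```

```text
bar 2128 [0.24131066 0.9704479  0.6505288  0.03983523] [ 0.62638951 -0.04570536  0.07200038] [0.67284992 0.1110954  0.07990304] [0.64961971 0.03269502 0.07595171]
yaw -0.24371623
bar in rack [[-0.0141 -0.0798]
 [-0.0057 -0.0756]
 [-0.0009  0.0117]
 [ 0.0047  0.0774]
 [ 0.013   0.0801]]
clip 249 [[-0.0688  0.0509  0.0273]
 [-0.0679  0.0499  0.0274]
 [-0.0698  0.0497  0.0237]
 [-0.0719  0.0489  0.0231]
 [-0.0639  0.0485  0.0246]
 [-0.0659  0.0476  0.0247]
 [-0.0679  0.0461  0.0285]
 [-0.0699  0.046   0.0237]
 [-0.0719  0.045   0.0242]
 [-0.064   0.0449  0.0245]
 [-0.066   0.0441  0.0237]
 [-0.069   0.0427  0.0275]
 [-0.071   0.0422  0.0244]
 [-0.063   0.0422  0.0234]
 [-0.065   0.0413  0.0233]
 [-0.0671  0.0399  0.0272]
 [-0.0691  0.0388  0.0286]
 [-0.0711  0.0387  0.0233]
 [-0.0631  0.0385  0.0238]
 [-0.0651  0.0375  0.0245]
 [-0.0661  0.0368  0.0227]
 [-0.0681  0.0352  0.0285]
 [-0.0702  0.035   0.023 ]
 [-0.0722  0.0339  0.0244]
 [-0.0641  0.0338  0.0242]
 [-0.0662  0.0329  0.0238]
 [-0.0682  0.0316  0.0274]
 [-0.0702  0.0311  0.0234]
 [-0.0723  0.0302  0.0234]
 [-0.0632  0.0303  0.0216]
 [-0.0652  0.029   0.0246]
 [-0.0632  0.0281  0.0246]]
[[-0.0729  0.0283  0.0217]
 [-0.068   0.0397  0.0241]
 [-0.063   0.0507  0.029 ]]
rail y [0.02606209 0.03321101 0.03974564] 21
pin [[-0.0144 -0.0117  0.0813]
 [-0.0015 -0.0063  0.0911]
 [ 0.0129  0.0008  0.0933]] 469
```

View pics/w1c.png

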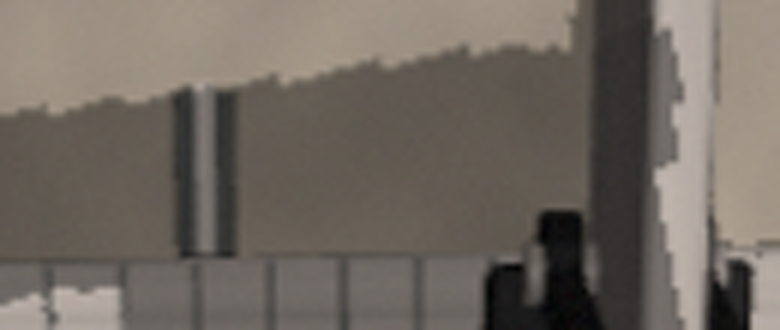

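>>> {"op": "drive_tool", "data": {"motion": [{"dp": [0.92,0.14,-0.9],"dr": [0,0,0.15],"grip": 50},{"dp": [0.92,0.14,-0.9],"dr": [0,0,0],"grip": 50},{"dp": [0.92,0.14,-0.9],"dr": [0,0,0],"grip": 50},{"dp": [0.91,0.13,-0.9],"dr": [0,0,0],"grip": 50},{"dp": [0,0,-0.9],"dr": [0,0,0],"grip": 50}]}}

```text
clock: 3.77
position: [0.6366, -0.0233, 0.1608]
tool_rot: [0.001, 0.789, 0.615, 0.001]
force: [0.2, -0.2, 0.2]
opening: 0.0502
```

>>> {"op": "drive_tool", "data": {"motion": [{"dp": [0,0,-1],"dr": [0,0,0],"grip": 45},{"dp": [0,0,-1],"dr": [0,0,0],"grip": 40},{"dp": [0,0,-1],"dr": [0,0,0],"grip": 40},{"dp": [0,0,-1],"dr": [0,0,0],"grip": 40},{"dp": [0,0,-0.8],"dr": [0,0,0],"grip": 40}]}}

```text
clock: 4.18
position: [0.6327, -0.0237, 0.0639]
tool_rot: [-0.0, 0.789, 0.615, -0.001]
force: [-0.5, -0.8, -0.1]
opening: 0.0399
```

Run:
```python
from yaw import *
st(); im=bot.get_image("side"); cv2.imwrite("pics/s2.png",cv2.resize(im["frame"][160:330,180:390],None,fx=3,fy=3)); im=bot.get_image("wrist"); cv2.imwrite("pics/w2.png",im["frame"])
```

```text
t 4.18 p [ 0.6327 -0.0237  0.0639] yawY -0.2465 z [-1.6e-03 -1.0e-04 -1.0e+00] F [-0.5 -0.8 -0.1] op 0.0399
```

View pics/w2.png

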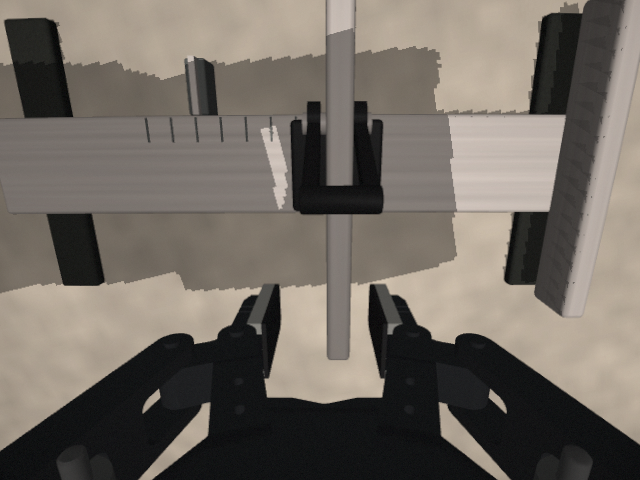

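View pics/s2.png

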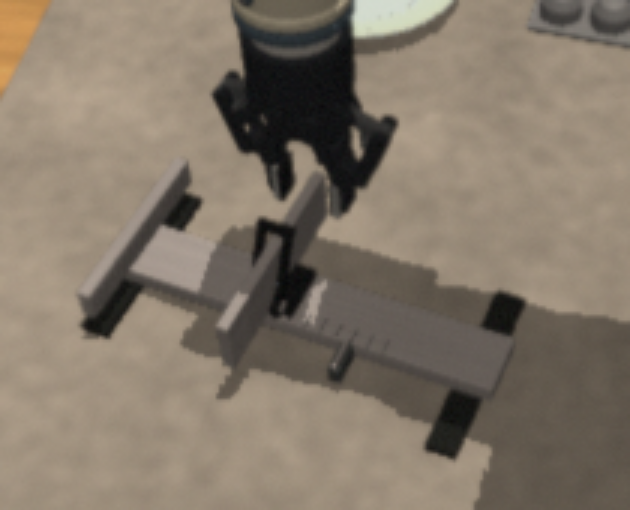

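>>> {"op": "drive_tool", "data": {"motion": [{"dp": [0.15,0.17,-0.68],"dr": [0,0,0],"grip": 40},{"dp": [0,0,0],"dr": [0,0,0],"grip": 20},{"dp": [0,0,0],"dr": [0,0,0],"grip": 5},{"dp": [0,0,0],"dr": [0,0,0],"grip": 5},{"dp": [0,0,0],"dr": [0,0,0],"grip": 5}], "squeeze": 25}}

```text
clock: 4.7
position: [0.6378, -0.0195, 0.0524]
tool_rot: [0.001, 0.788, 0.615, 0.001]
force: [3.5, -0.4, -4.5]
opening: 0.0095
```

>>> {"op": "drive_tool", "data": {"motion": [{"dp": [0,0,0],"dr": [0,0,0],"grip": 5},{"dp": [0,0,0],"dr": [0,0,0],"grip": 5}]}}

```text
clock: 4.87
position: [0.6378, -0.0195, 0.0524]
tool_rot: [0.001, 0.788, 0.615, 0.001]
force: [3.6, -0.3, -2.8]
opening: 0.0093
```

Run:
```python
from yaw import *
s,M=st(); d=s["position"][:2]-np.array([.649,.0328]); ex=np.array([.9704,-.2413]); print(d@ex, d@np.array([.2413,.9704]), s["force"][:2]@ex,s["torque"])
```

```text
t 4.87 p [ 0.6378 -0.0195  0.0524] yawY -0.2458 z [ 2.1e-03 -3.0e-04 -1.0e+00] F [ 3.6 -0.3 -2.8] op 0.0093
0.0017444700698402108 -0.0534721337013467 3.5462497000605424 [-0.18549572 -0.63263765  0.18232548]
```

>>> {"op": "drive_tool", "data": {"motion": [{"dp": [-0.4,0.1,0],"dr": [0,0,0],"grip": 5},{"dp": [-0.4,0.1,0],"dr": [0,0,0],"grip": 5},{"dp": [-0.4,0.1,0],"dr": [0,0,0],"grip": 5},{"dp": [-0.4,0.1,0],"dr": [0,0,0],"grip": 5},{"dp": [-0.4,0.1,0],"dr": [0,0,0],"grip": 5}]}}

```text
clock: 5.28
position: [0.5972, -0.0095, 0.0524]
tool_rot: [0.001, 0.788, 0.615, 0.001]
force: [6.2, -2.4, -1.9]
opening: 0.0094
```

>>> {"op": "drive_tool", "data": {"motion": [{"dp": [-0.4,0.1,0],"dr": [0,0,0],"grip": 5},{"dp": [-0.4,0.1,0],"dr": [0,0,0],"grip": 5},{"dp": [-0.4,0.1,0],"dr": [0,0,0],"grip": 5},{"dp": [0,0,0],"dr": [0,0,0],"grip": 5},{"dp": [0,0,0],"dr": [0,0,0],"grip": 5}]}}

```text
clock: 5.7
position: [0.5732, -0.0036, 0.0524]
tool_rot: [0.001, 0.788, 0.615, 0.0]
force: [4.6, -3.6, -1.5]
opening: 0.0093
```

```bash
cat > look.py <<'E'
from yaw import *
import sys
n=sys.argv[1]
s,M=st(); ex=np.array([.9704,-.2413]); ey=np.array([.2413,.9704]); C=np.array([.6495,.0327])
d=s["position"][:2]-C; print("tcp rack",(d@ex).round(4),(d@ey).round(4),"Fx",s["force"][:2]@ex,"Fy",s["force"][:2]@ey)
for c in ["wrist","side","top"]:
    im=bot.get_image(c); P=pts(im,np.ones((480,640),bool)); r=(P[:,:2]-C)@np.c_[ex,ey]
    cv2.imwrite(f"pics/{n}_{c}.png",im["frame"] if c=="wrist" else cv2.resize(im["frame"][130:330,180:400],None,fx=2.7,fy=2.7))
    A=np.c_[r,P[:,2]]
    for lab,lo,hi in [("bar+y",.03,.08),("bar-y",-.08,-.065)]:
        m=(A[:,2]>.0735)&(A[:,2]<.0785)&(r[:,1]>lo)&(r[:,1]<hi)&(r[:,0]>-.1)&(r[:,0]<-.03)
        if m.sum()>5: print(c,lab,m.sum(),np.percentile(A[m],[3,50,97],axis=0).round(4)[:,0],"mean",A[m,0].mean().round(4))
    m=(r[:,0]<-.04)&(r[:,0]>-.1)&(r[:,1]>.028)&(r[:,1]<.052)&(A[:,2]>.015)&(A[:,2]<.031)
    if m.sum()>5: print(c,"clip",m.sum(),np.percentile(A[m],[3,50,97],axis=0).round(4)[:,0])
    m=(A[:,2]>.083)&(A[:,2]<.104)&(r[:,1]>(-.06 if c!="wrist" else -.03))&(r[:,1]<.08)&(r[:,0]>-.09)&(r[:,0]<-.045)
    if m.sum()>5: print(c,"pin",m.sum(),np.percentile(A[m],[3,50,97],axis=0).round(4).tolist())
E
python3 look.py a
```

```text
t 5.7 p [ 0.5732 -0.0036  0.0524] yawY -0.2456 z [ 1.5e-03 -5.0e-04 -1.0e+00] F [ 4.6 -3.6 -1.5] op 0.0093
tcp rack -0.0653 -0.0536 Fx 5.375376993665831 Fy -2.364922315623081
wrist bar+y 3175 [-0.0711 -0.0666 -0.0619] mean -0.0665
wrist bar-y 669 [-0.071  -0.0665 -0.0616] mean -0.0663
wrist pin 2926 [[-0.0793, -0.0105, 0.0842], [-0.0664, -0.0052, 0.0913], [-0.0533, -0.0009, 0.093]]
side bar+y 96 [-0.0713 -0.0668 -0.062 ] mean -0.0668
side clip 32 [-0.0731 -0.0714 -0.0679]
side pin 172 [[-0.0856, -0.0589, 0.0841], [-0.0637, -0.0416, 0.0917], [-0.0501, -0.0025, 0.1033]]
top bar+y 60 [-0.0693 -0.0648 -0.0599] mean -0.0648
top clip 6 [-0.0714 -0.0692 -0.0686]
```

View pics/a_wrist.png

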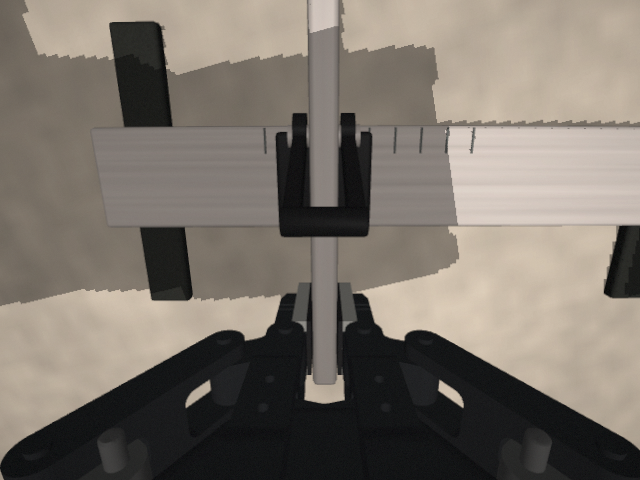

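View pics/a_side.png

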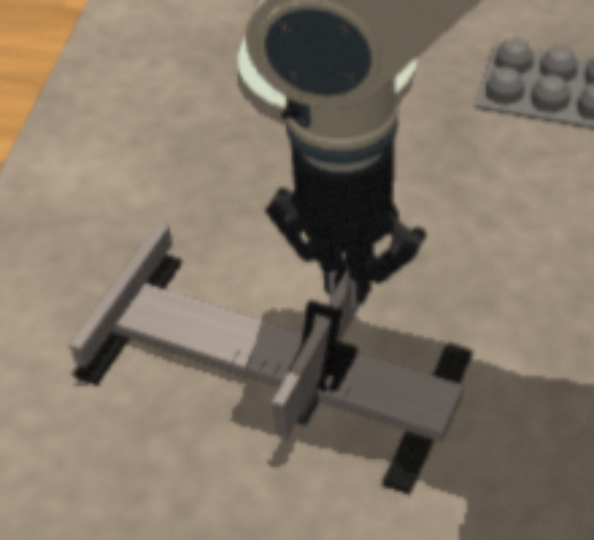

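Run:
```python
from h import *
ex=np.array([.9704,-.2413]); ey=np.array([.2413,.9704]); C=np.array([.6495,.0327])
for n in ["w1","top0","side0"]:
    im=dict(np.load(n+".npz"));P=pts(im,np.ones((480,640),bool)); r=(P[:,:2]-C)@np.c_[ex,ey];A=np.c_[r,P[:,2]]
    for lo,hi in [(.03,.08),(-.08,-.03)]:
        m=(A[:,2]>.0735)&(A[:,2]<.0785)&(r[:,1]>lo)&(r[:,1]<hi)&(abs(r[:,0])<.03)
        print(n,m.sum(),np.percentile(A[m,0],[3,50,97]).round(4))
    m=(r[:,0]<-.05)&(r[:,0]>-.09)&(r[:,1]>.030)&(r[:,1]<.049)&(A[:,2]>.018)&(A[:,2]<.032)
    print(" clip",m.sum(),np.percentile(A[m,0],[2,50,98]).round(4),np.percentile(A[m,2],[2,50,98]).round(4))
    m&=A[:,2]>.0255
    if m.sum()>3: print(" clip top",m.sum(),np.percentile(A[m,0],[2,50,98]).round(4))
```

```text
w1 753 [-0.005  -0.0005  0.0042]
w1 547 [-0.0048 -0.0005  0.0041]
 clip 210 [-0.0728 -0.0679 -0.0629] [0.0216 0.0241 0.0291]
 clip top 62 [-0.0691 -0.0679 -0.0668]
top0 68 [-0.0034  0.0019  0.0061]
top0 78 [-0.0027  0.0015  0.0066]
 clip 37 [-0.0713 -0.0674 -0.0611] [0.0194 0.0241 0.0306]
 clip top 15 [-0.0703 -0.0657 -0.063 ]
side0 84 [-0.0051 -0.      0.0047]
side0 64 [-0.0047  0.0002  0.0046]
 clip 43 [-0.0731 -0.0692 -0.0631] [0.019  0.024  0.0287]
 clip top 10 [-0.0721 -0.0682 -0.067 ]
```

>>> {"op": "drive_tool", "data": {"motion": [{"dp": [-0.07,0.017,0],"dr": [0,0,0],"grip": 5},{"dp": [0,0,0],"dr": [0,0,0],"grip": 5},{"dp": [0,0,0],"dr": [0,0,0],"grip": 5},{"dp": [0,0,0],"dr": [0,0,0],"grip": 5},{"dp": [0,0,0],"dr": [0,0,0],"grip": 5}]}}

```text
clock: 6.27
position: [0.5726, -0.0034, 0.0523]
tool_rot: [0.001, 0.788, 0.615, 0.001]
force: [4.0, -4.3, -0.1]
opening: 0.0092
```

```bash
python3 look.py b
```

```text
t 6.27 p [ 0.5726 -0.0034  0.0523] yawY -0.2458 z [ 2.1e-03 -5.0e-04 -1.0e+00] F [ 4.  -4.3 -0.1] op 0.0092
tcp rack -0.0659 -0.0536 Fx 4.944648569063065 Fy -3.2285781530593747
wrist bar+y 3175 [-0.0718 -0.0672 -0.0626] mean -0.0672
wrist bar-y 676 [-0.0717 -0.0668 -0.0623] mean -0.067
wrist pin 2908 [[-0.08, -0.0105, 0.0842], [-0.0671, -0.0052, 0.0913], [-0.054, -0.001, 0.093]]
side bar+y 91 [-0.0723 -0.0683 -0.0629] mean -0.0678
side clip 27 [-0.0737 -0.0721 -0.0684]
side pin 166 [[-0.0862, -0.0569, 0.0842], [-0.0642, -0.0418, 0.0918], [-0.0502, -0.0025, 0.1024]]
top bar+y 61 [-0.0702 -0.0658 -0.0611] mean -0.0656
```

>>> {"op": "drive_tool", "data": {"motion": [{"dp": [-0.07,0.017,0],"dr": [0,0,0],"grip": 5},{"dp": [0,0,0],"dr": [0,0,0],"grip": 5},{"dp": [0,0,0],"dr": [0,0,0],"grip": 5},{"dp": [0,0,0],"dr": [0,0,0],"grip": 5},{"dp": [0,0,0],"dr": [0,0,0],"grip": 5}]}}

```text
clock: 6.83
position: [0.5712, -0.0031, 0.0523]
tool_rot: [0.001, 0.788, 0.615, 0.001]
force: [4.3, -3.6, -1.0]
opening: 0.0093
```

```bash
python3 look.py c
```

```text
t 6.83 p [ 0.5712 -0.0031  0.0523] yawY -0.2459 z [ 2.1e-03 -5.0e-04 -1.0e+00] F [ 4.3 -3.6 -1. ] op 0.0093
tcp rack -0.0674 -0.0536 Fx 5.0563613911366945 Fy -2.4664733842698188
wrist bar+y 3173 [-0.0732 -0.0686 -0.064 ] mean -0.0686
wrist bar-y 673 [-0.0731 -0.0682 -0.0637] mean -0.0684
wrist pin 2912 [[-0.0814, -0.0105, 0.0841], [-0.0685, -0.0052, 0.0913], [-0.0554, -0.0009, 0.093]]
side bar+y 90 [-0.0738 -0.0694 -0.0646] mean -0.0693
side clip 21 [-0.0734 -0.0725 -0.071 ]
side pin 174 [[-0.0869, -0.0587, 0.0834], [-0.0647, -0.0418, 0.0915], [-0.0518, -0.0024, 0.103]]
top bar+y 57 [-0.0723 -0.0673 -0.0626] mean -0.0674
```

>>> {"op": "drive_tool", "data": {"motion": [{"dp": [0.02,-0.005,0],"dr": [0,0,0],"grip": 5},{"dp": [0,0,0],"dr": [0,0,0],"grip": 5},{"dp": [0,0,0],"dr": [0,0,0],"grip": 5},{"dp": [0,0,0],"dr": [0,0,0],"grip": 5},{"dp": [0,0,0],"dr": [0,0,0],"grip": 5}]}}

```text
clock: 7.4
position: [0.5716, -0.0032, 0.0523]
tool_rot: [0.001, 0.788, 0.615, 0.001]
force: [4.7, -3.5, -0.0]
opening: 0.0096
```

>>> {"op": "drive_tool", "data": {"motion": [{"dp": [0,0,0],"dr": [0,0,0],"grip": 5},{"dp": [0,0,0],"dr": [0,0,0],"grip": 5},{"dp": [0,0,0],"dr": [0,0,0],"grip": 5},{"dp": [0,0,0],"dr": [0,0,0],"grip": 5},{"dp": [0,0,0],"dr": [0,0,0],"grip": 5}]}}

```text
clock: 7.82
position: [0.5716, -0.0032, 0.0523]
tool_rot: [0.001, 0.788, 0.615, 0.001]
force: [4.8, -3.7, -0.6]
opening: 0.0096
```

>>> {"op": "drive_tool", "data": {"motion": [{"dp": [0,0,0],"dr": [0,0,0],"grip": 5},{"dp": [0,0,0],"dr": [0,0,0],"grip": 5},{"dp": [0,0,0],"dr": [0,0,0],"grip": 5},{"dp": [0,0,0],"dr": [0,0,0],"grip": 5},{"dp": [0,0,0],"dr": [0,0,0],"grip": 5}]}}

```text
clock: 8.23
position: [0.5716, -0.0032, 0.0523]
tool_rot: [0.001, 0.788, 0.615, 0.001]
force: [5.0, -4.2, -1.3]
opening: 0.0095
```

>>> {"op": "drive_tool", "data": {"motion": [{"dp": [0.06,0.24,0],"dr": [0,0,0],"grip": 5},{"dp": [0.06,0.24,0],"dr": [0,0,0],"grip": 5},{"dp": [0.06,0.24,0],"dr": [0,0,0],"grip": 5},{"dp": [0.06,0.24,0],"dr": [0,0,0],"grip": 5},{"dp": [0.06,0.24,0],"dr": [0,0,0],"grip": 5}], "squeeze": 20}}

```text
clock: 8.65
position: [0.5745, 0.0153, 0.0516]
tool_rot: [0.001, 0.788, 0.616, -0.004]
force: [-3.6, -38.4, 1.7]
opening: 0.0093
```

```bash
python3 look.py d
```

```text
t 8.65 p [0.5745 0.0153 0.0516] yawY -0.2444 z [-0.0044 -0.0073 -1.    ] F [ -3.6 -38.4   1.7] op 0.0093
tcp rack -0.0686 -0.035 Fx 5.805239108982332 Fy -38.16665602850067
wrist bar+y 4970 [-0.0743 -0.0696 -0.0651] mean -0.0697
wrist bar-y 177 [-0.074  -0.0697 -0.0647] mean -0.0695
wrist pin 5449 [[-0.0857, -0.027, 0.0843], [-0.0683, -0.0103, 0.0919], [-0.0475, -0.001, 0.103]]
side bar+y 95 [-0.0748 -0.0703 -0.0652] mean -0.0703
side clip 19 [-0.0742 -0.0728 -0.0714]
side pin 187 [[-0.0881, -0.042, 0.0836], [-0.0658, -0.0228, 0.0915], [-0.0495, -0.0026, 0.1033]]
top bar+y 13 [-0.0727 -0.0684 -0.0641] mean -0.0683
```

View pics/d_wrist.png

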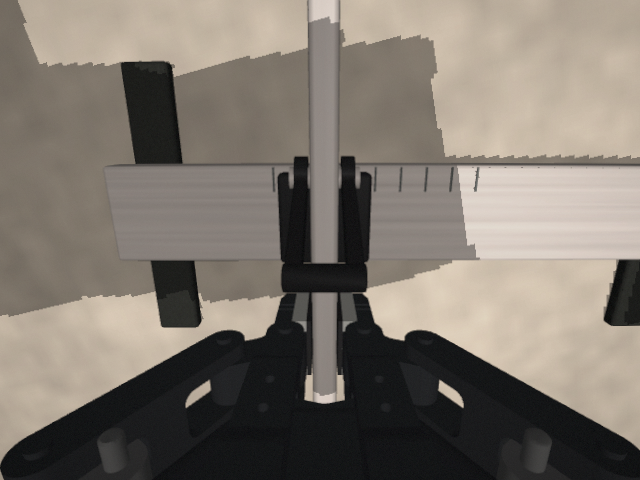

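>>> {"op": "drive_tool", "data": {"motion": [{"dp": [0.075,0.237,0],"dr": [0,0,0],"grip": 5},{"dp": [0.075,0.237,0],"dr": [0,0,0],"grip": 5},{"dp": [0.075,0.237,0],"dr": [0,0,0],"grip": 5},{"dp": [0.075,0.237,0],"dr": [0,0,0],"grip": 5}]}}

```text
clock: 9.13
position: [0.5796, 0.0338, 0.0512]
tool_rot: [0.001, 0.788, 0.616, -0.005]
force: [-4.7, -39.4, 1.3]
opening: 0.0098
```

```bash
python3 look.py e
```

```text
t 9.13 p [0.5796 0.0338 0.0512] yawY -0.2445 z [-0.0064 -0.0078 -0.9999] F [ -4.7 -39.4   1.3] op 0.0098
tcp rack -0.0681 -0.0158 Fx 4.960811796236167 Fy -39.32166167609601
wrist bar+y 4575 [-0.0737 -0.069  -0.0644] mean -0.069
wrist pin 6165 [[-0.0854, -0.0214, 0.0854], [-0.068, -0.0001, 0.0955], [-0.048, 0.0095, 0.103]]
side bar+y 91 [-0.0744 -0.0697 -0.0646] mean -0.0696
side clip 16 [-0.0736 -0.0726 -0.0707]
side pin 178 [[-0.0878, -0.0221, 0.0851], [-0.0644, -0.0025, 0.0953], [-0.0513, 0.0094, 0.1036]]
```

View pics/e_wrist.png

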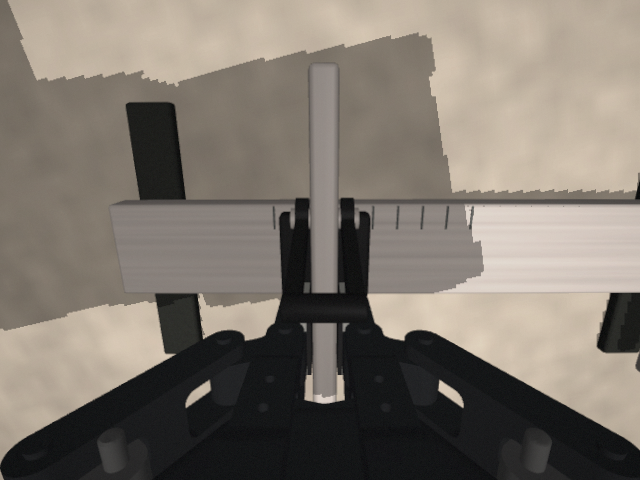

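>>> {"op": "drive_tool", "data": {"motion": [{"dp": [0.075,0.237,0],"dr": [0,0,0],"grip": 5},{"dp": [0.075,0.237,0],"dr": [0,0,0],"grip": 5},{"dp": [0.075,0.237,0],"dr": [0,0,0],"grip": 5},{"dp": [0.07,0.237,0],"dr": [0,0,0],"grip": 5}]}}

```text
clock: 9.62
position: [0.5851, 0.0526, 0.0509]
tool_rot: [0.001, 0.788, 0.616, -0.005]
force: [-3.3, -39.0, 2.2]
opening: 0.0094
```

```bash
python3 look.py f
```

```text
t 9.62 p [0.5851 0.0526 0.0509] yawY -0.2445 z [-0.0075 -0.0082 -0.9999] F [ -3.3 -39.    2.2] op 0.0094
tcp rack -0.0673 0.0038 Fx 6.179290083585553 Fy -38.64199326700749
wrist bar+y 4003 [-0.0729 -0.0682 -0.0636] mean -0.0682
wrist pin 5966 [[-0.0854, -0.002, 0.087], [-0.0678, 0.0201, 0.0973], [-0.0496, 0.0284, 0.103]]
side bar+y 77 [-0.0732 -0.0687 -0.0642] mean -0.0686
side clip 23 [-0.0734 -0.0722 -0.0699]
side pin 180 [[-0.0872, -0.0018, 0.0841], [-0.0662, 0.017, 0.0968], [-0.0523, 0.0276, 0.1033]]
top bar-y 13 [-0.071  -0.0661 -0.0617] mean -0.0661
```

View pics/f_wrist.png

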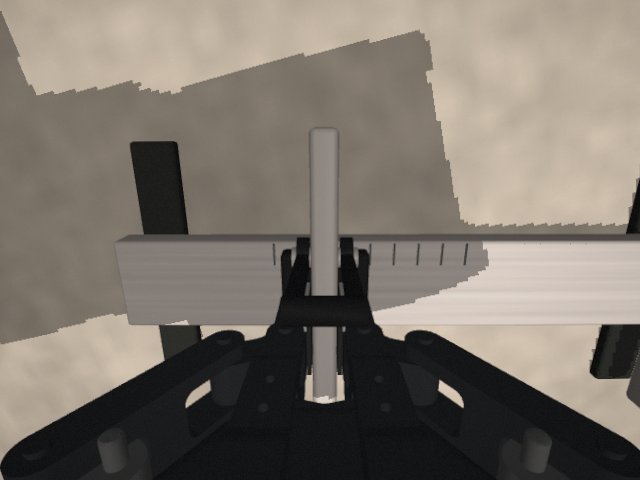

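>>> {"op": "drive_tool", "data": {"motion": [{"dp": [0.06,0.237,0],"dr": [0,0,0],"grip": 5},{"dp": [0.06,0.237,0],"dr": [0,0,0],"grip": 5}]}}

```text
clock: 9.93
position: [0.5873, 0.0616, 0.0508]
tool_rot: [0.001, 0.788, 0.616, -0.006]
force: [-4.6, -42.3, -0.2]
opening: 0.0093
```

```bash
python3 look.py g
```

```text
t 9.93 p [0.5873 0.0616 0.0508] yawY -0.2445 z [-0.008  -0.0088 -0.9999] F [ -4.6 -42.3  -0.2] op 0.0093
tcp rack -0.0673 0.013 Fx 5.773765495458921 Fy -42.132594614618554
wrist bar+y 2947 [-0.0728 -0.0682 -0.0635] mean -0.0682
wrist pin 6271 [[-0.0852, 0.0073, 0.0862], [-0.0678, 0.0271, 0.0929], [-0.0497, 0.0498, 0.1029]]
side bar+y 80 [-0.0812 -0.069  -0.0637] mean -0.0694
side bar-y 7 [-0.0728 -0.0713 -0.0683] mean -0.0708
side clip 21 [-0.0736 -0.0724 -0.0709]
side pin 184 [[-0.0878, 0.0068, 0.0849], [-0.0666, 0.0255, 0.0924], [-0.053, 0.0507, 0.1034]]
top bar-y 25 [-0.0717 -0.0675 -0.0629] mean -0.0674
```

View pics/g_side.png

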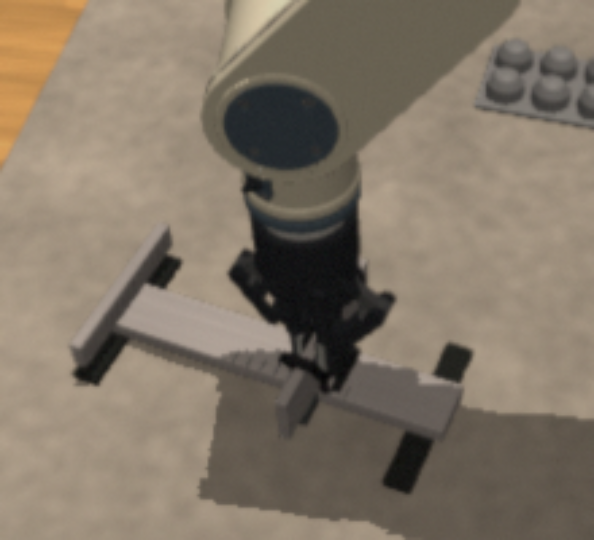

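>>> {"op": "drive_tool", "data": {"motion": [{"dp": [0.05,0.2,0],"dr": [0,0,0],"grip": 5}]}}

```text
clock: 10.17
position: [0.5882, 0.0654, 0.0507]
tool_rot: [0.001, 0.788, 0.616, -0.006]
force: [-4.4, -40.3, 1.6]
opening: 0.0092
```

>>> {"op": "drive_tool", "data": {"motion": [{"dp": [0.03,0.1,0],"dr": [0,0,0],"grip": 5},{"dp": [0,0,0],"dr": [0,0,0],"grip": 5}]}}

```text
clock: 10.33
position: [0.588, 0.0663, 0.0506]
tool_rot: [0.001, 0.788, 0.616, -0.007]
force: [-6.2, -47.6, 4.1]
opening: 0.0094
```

```bash
python3 look.py i
```

```text
t 10.33 p [0.588  0.0663 0.0506] yawY -0.2435 z [-0.0101 -0.0109 -0.9999] F [ -6.2 -47.6   4.1] op 0.0094
tcp rack -0.0677 0.0177 Fx 5.434841907219172 Fy -47.674539939492085
wrist bar+y 3156 [-0.0766 -0.0687 -0.0606] mean -0.0686
wrist pin 5966 [[-0.0855, 0.0121, 0.0842], [-0.068, 0.0318, 0.0883], [-0.048, 0.0591, 0.1031]]
side bar+y 75 [-0.0798 -0.0694 -0.0642] mean -0.0697
side bar-y 12 [-0.073  -0.0708 -0.0676] mean -0.0706
side clip 20 [-0.0736 -0.0725 -0.0709]
side pin 178 [[-0.0878, 0.0118, 0.0838], [-0.0669, 0.0292, 0.0903], [-0.0512, 0.0574, 0.1038]]
top bar-y 20 [-0.0718 -0.0656 -0.062 ] mean -0.0664
```

View pics/i_wrist.png

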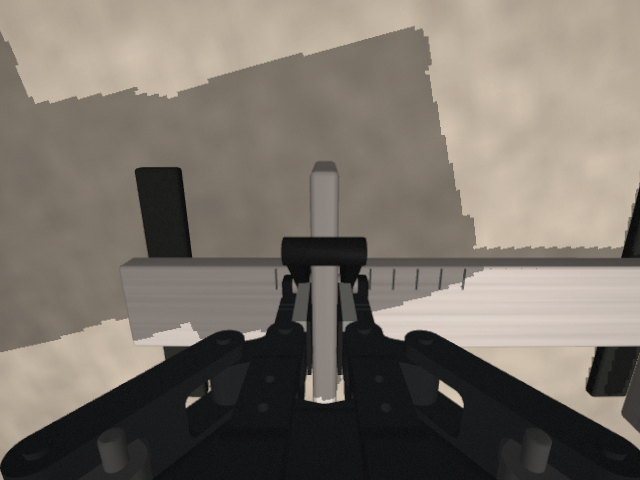

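>>> {"op": "drive_tool", "data": {"motion": [{"dp": [0.055,0.05,0],"dr": [0,0,0],"grip": 5},{"dp": [0,0,0],"dr": [0,0,0],"grip": 5},{"dp": [0,0,0],"dr": [0,0,0],"grip": 5}]}}

```text
clock: 10.73
position: [0.5887, 0.0662, 0.0506]
tool_rot: [0.001, 0.788, 0.616, -0.008]
force: [-6.6, -52.2, 5.4]
opening: 0.0091
```

```bash
python3 look.py j
python3 - <<'E'
from yaw import *
im=bot.get_image("wrist");P=pts(im,np.ones((480,640),bool)); ex=np.array([.9704,-.2413]); ey=np.array([.2413,.9704]); C=np.array([.6495,.0327])
r=(P[:,:2]-C)@np.c_[ex,ey]; g=im["frame"].reshape(-1,3); v,u=np.nonzero(im["range_z"]>0); col=im["frame"][v,u].mean(1)
m=(P[:,2]>.078)&(P[:,2]<.1)&(r[:,1]>.04)&(r[:,1]<.075)&(abs(r[:,0]+.068)<.02)&(col<60)
A=np.c_[r,P[:,2]][m]; print(m.sum(),np.percentile(A,[2,50,98],axis=0).round(4)); 
# circle fit r=5
from scipy.optimize import least_squares
s=least_squares(lambda c:np.hypot(A[:,1]-c[0],A[:,2]-c[1])-.005,[.054,.083],loss="huber",f_scale=.001); print("pin centre y,z",s.x, "angle",.6+np.arctan2(s.x[0]-.020,s.x[1]-.034))
E
```

```text
t 10.73 p [0.5887 0.0662 0.0506] yawY -0.2437 z [-0.011  -0.0118 -0.9999] F [ -6.6 -52.2   5.4] op 0.0091
tcp rack -0.0671 0.0179 Fx 6.147205939225115 Fy -52.22585301133176
wrist bar+y 3191 [-0.0762 -0.0681 -0.0596] mean -0.068
wrist pin 5996 [[-0.0853, 0.0124, 0.0841], [-0.0677, 0.032, 0.0883], [-0.0496, 0.0591, 0.103]]
side bar+y 74 [-0.0792 -0.069  -0.0632] mean -0.0692
side bar-y 15 [-0.0726 -0.0698 -0.0659] mean -0.0698
side clip 22 [-0.0731 -0.0725 -0.0706]
side pin 170 [[-0.0867, 0.0131, 0.0839], [-0.0653, 0.0296, 0.0906], [-0.0512, 0.0579, 0.1031]]
top bar-y 22 [-0.0702 -0.0661 -0.062 ] mean -0.0661
2445 [[-0.0812  0.0474  0.0798]
 [-0.068   0.0557  0.0871]
 [-0.0549  0.0593  0.0888]]
pin centre y,z [0.05436331 0.08296309] angle 1.2119468495872021
```

>>> {"op": "drive_tool", "data": {"motion": [{"dp": [0,0,0],"dr": [0,0,0],"grip": 5},{"dp": [0,0,0],"dr": [0,0,0],"grip": 5},{"dp": [0,0,0],"dr": [0,0,0],"grip": 5},{"dp": [0,0,0],"dr": [0,0,0],"grip": 5},{"dp": [0,0,0],"dr": [0,0,0],"grip": 5}]}}

```text
clock: 11.35
position: [0.5886, 0.0662, 0.0506]
tool_rot: [0.001, 0.788, 0.616, -0.008]
force: [-6.9, -51.9, 5.4]
opening: 0.0097
```

```bash
python3 look.py k; python3 -c "
from cell import bot
bot.sign_off()"
```

```text
t 11.35 p [0.5886 0.0662 0.0506] yawY -0.2438 z [-0.011  -0.0117 -0.9999] F [ -6.9 -51.9   5.4] op 0.0097
tcp rack -0.0671 0.0179 Fx 5.805470487367513 Fy -52.03562003356077
wrist bar+y 3163 [-0.0759 -0.0681 -0.0596] mean -0.0679
wrist pin 5985 [[-0.0853, 0.0124, 0.0841], [-0.068, 0.032, 0.0882], [-0.0496, 0.0591, 0.103]]
side bar+y 70 [-0.0731 -0.0683 -0.0634] mean -0.0686
side bar-y 13 [-0.0726 -0.0693 -0.0651] mean -0.0692
side clip 25 [-0.0738 -0.0726 -0.0706]
side pin 175 [[-0.0868, 0.0123, 0.0841], [-0.0655, 0.0299, 0.0897], [-0.0523, 0.0581, 0.1033]]
top bar-y 22 [-0.0708 -0.0672 -0.0622] mean -0.067
the job is handed in; nothing more can be done
```

The job is done and handed in at about 11.4 s. The leg is held at the length mark, the cam lever is fully closed, and the fingers are still gripping the bar.

I gripped the crossbar 53 mm to −y and pulled it about 67.5 mm to the clip, with the lever open. After pausing there for more than a second, I slid the closed fingers along the bar to +y until the lever met its stop.

Last checks:
- **Bar at the mark:** along the rail from the bar's home place, the wrist camera puts the bar at −68.0 mm and the clip at −67.9 mm. The side and top cameras agree with each other and with this to about 1 mm. The clip itself is hidden under the bar from the wrist camera, so its position comes from pictures taken before the pull. During the slide the bar drifted by up to about 2 mm and I corrected it.
- **Lever closed:** a fit to the lever's pin gives 1.21 rad against the 1.2 rad stop. The sliding force also rose from about 40 N to 52 N with no further movement.
- **Forces:** the wrist force was about 52 N at the end, the highest reading I saw. Most of that is finger friction on the bar at the 20 N grip setting.
- **Plate, canister and egg mould:** the arm's path stayed clear of them, but I did not measure their positions again afterwards.

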